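# Lift the presser of the strap press and hold it

### The job

Use the flat blade tool, not the gripper itself, to lever open the strap press's hinged hood by its front lip, swing the hood back past upright, and lay the blade flat on the bench clear of the press. Then take the cam lever under the hood by its ball knob, swing it up to where the presser foot stands highest (further on it sinks again) and finish while still holding it there, since its spring throws it back when let go. Leave the other things on the bench where they are.

Things in the scene. Friction and masses are not known exactly. Their poses are not given: they have to be found in the camera images.
- press: grey cast press, fixed; origin on the bench, x from front (lip) to rear (hinge), y to presser side, z up, front to the robot. In mm: foot x -115..100, y -70..150, top (ledge before hood) z 38; deck x -65..100, y -70..70, top z 53; lever pivot (30,0,80); hood hinge (85,0,54); presser column and guide x 5..90, y 95..135, to z 172; bar top to z 197. Pose varies
- hood (a joint): aluminium sheet hood over the lever, open underneath, 0.15 kg, 106 mm wide, 58 mm tall; hinge along the press's y axis at its rear. 0 = shut, growing as its front rises, 1.57 = upright, stop at 2.0 rad. A stiff hinge: it stays at any angle; about 2 N at the lip moves it. It starts shut or up to 0.04 rad ajar
- hood_lip (a point): middle of the lower front edge of the hood's prying lip, a flat 4 mm thick flange 106 mm wide that projects 18 mm towards the front, 170 mm from the hinge. When shut its underside is at z 54 mm, a 16 mm high gap above the ledge; behind the front edge the gap is 20 mm deep before the deck's face
- hood_hinge (a point): on the hinge axis of the hood, in its middle
- cam_lever (a joint): cam lever, turning about the press's y axis. 0 = lying level towards the front under the hood (where it starts and where its spring returns it), growing as it swings up and towards the rear; 1.25 rad = highest lift of the presser; stop at 1.9. The spring needs 2 to 5 N at the knob, tangentially, all the way
- lever_knob (a point): centre of the black ball knob, 24 mm across, on the end of the 10 mm thick steel lever, 80 mm from the pivot; free of obstacles 45 mm to either side once the hood is open. The ball is fixed to the lever: held lightly (20 to 30 N) it turns between the fingers as the lever swings; squeezed hard it resists turning and works loose
- lever_pivot (a point): on the lever's pivot axis, in the lever's middle plane
- presser (a joint): lift of the presser bar in m: 0 down on the anvil, 0.012 at its highest; driven only by the cam through a short rod: about 0.012 - 0.0095 d^2 near the peak, d = lever angle - 1.25
- presser_foot (a point): middle of the underside of the presser foot, a 44 by 26 by 6 mm steel plate on a 10 mm bar
- blade: flat blade tool, loose, 90 g nominal: wooden handle 100 long, 20 wide, 22 mm high, with a steel blade 75 mm long, 18 wide, 3 mm thick out of its front end at mid height. Origin on the underside in the middle of the handle; x along the tool towards the blade, z up. Lies on the bench right of the press
- blade_tip (a point): middle of the blade's front edge, 125 mm ahead of the tool's origin and 11 mm above its underside
- thread_cone: bystander: white cone, 60 mm across, 112 mm tall; origin at its underside
- glue_jar: bystander: jar, 56 mm across, 70 mm tall; origin at its underside
- rivet_tray: bystander: grey open tray 90 by 120 by 30 mm; origin at its underside
- brass_ring: bystander: flat brass ring, 38 mm across, 6 mm high; origin at its underside
- hammer: bystander: hammer lying at the left; its x axis runs from handle to head
- burnisher: bystander: turned dark wood burnisher standing upright, 36 mm across, 95 mm tall; origin at its underside
- paint_can: bystander: can, 66 mm across, 100 mm tall; origin at its underside
Mind the look-alikes: they are no part of the job. Of the things like the blade, leave any that is blue; of the rest the larger one is meant.

How it is judged:
By the outcome, as a careful person would: the job done as asked, in the order asked, and still so for the second after the job is handed in, while the arm keeps its last pose, push and grip.
It also fails if it takes over 69 s, if anything falls off the work surface, if the arm or the gripper's body presses on something with over 40 N, if the wrist force passes 120 N, or if a joint passes its speed limit or range.

### The arm

A 7-joint arm with a two-finger parallel gripper is mounted at the origin on the work surface. World frame = base frame: x ahead of the robot, y to its left, z up, the work surface at z = 0. Lengths are in m, angles in rad, forces in N, time in s.
With the tool pointing down it reaches from about 0.4 to 0.85 m from the base axis. Payload 6.9 kg.
Tool frame: the origin (TCP) lies on the centre line of the jaws, within the pads' length; the fingertips stand ahead of it and the grasp point (between the pads) is the TCP (env.finger_overhang is the z of the fingertips in the tool frame, in m); z points along the fingers, y is the line along which they close (so a half turn about z gives the same grasp; the last joint's range is limited). The gripper opens to 85 mm and grips with 20 to 120 N. Pads are 22 mm wide; open, the fingers measure 114 mm over their backs; the gripper's body (76 mm by 85 mm) begins 54 mm behind the grasp point. The pads swing forward as they close: fully open they stand 13 mm farther back than shut.
Start: joints at [1.379, 0.507, -0.238, 1.5, 0.126, 1.149, -0.155], TCP at [0.183, -0.598, 0.224] pointing down, gripper open.
Joint ranges: [-3.08, 3.08], [-0.24, 2.05], [-1.43, 1.35], [0, 2.5], [-1.52, 4.66], [0.17, 1.96], [-2.89, 2.89]. Speed limits (rad/s): [2.39, 2.39, 3.14, 3.14, 3.14, 3.14, 3.14].

### API

Orientations are given as a unit quaternion [x, y, z, w].
In Python, from rig import telemetry, imaging, workorder, env gives the robot as it stands.
- The arm moves only by the tool apply_moves, never from a script. Its argument "targets" is a list of rows, each a list of 7 numbers: the shift along the tool's x, y, z in m, then the turn, a rotation vector about the tool's x, y, z in degrees, then the opening, from 0 (shut) to 1 (fully open). A call has 1 to 12 rows; each row is the pose to reach, as a shift and turn from the pose commanded when the call began, along the tool's axes at that moment; what a row does not reach only later rows make up. A row lasts 1/10 s, in which the tool goes at most 50 mm and 8.59 degrees, less where a joint would pass 70% of its speed; a pose out of reach is approached as far as the arm can. A call with a gripper value outside its range is refused whole. The fingers move at their own pace and stop on an object; "newtons" is the grip in N (left out, the last holds). Time passes only in rows, so rows that repeat a pose let the fingers close. It gives the time, the measured TCP pose, the force, the opening and the grip force at its end, in the units of the state.
- telemetry.sense(): the state, without advancing time (a new reading comes with each control period).
- imaging.camera(name): name is "scene" or "top"; returns a dict with "color" (400x640x3 uint8, blue, green, red), "range_z" (400x640 float32, m along the optical axis (not along the pixel's ray), 0 where there is no reading), "fx", "fy", "cx", "cy" (pixels), "k1" (the pictures are not rectified: a ray, as slopes to the right and down, at radius r is drawn at 1 + k1 r^2 times it, then the intrinsics apply), "origin" and "orientation" of the camera in the world. Camera axes: x right, y down, z forward; pixel columns grow to the right and rows downward; lengths in m; the calibration is good to about 2 mm. A picture is of the moment at which its call begins.
- workorder.sign_off(): hands the job in; it is judged then, once.
Trained networks look in a picture, given as the dict that the camera call returned (one of the last four; its "shot" number tells which), for a name from the list of things; names that differ only in an ending like _2 or _b are one class to them, and where a whole thing is asked for, a point or a joint stands for the part that bears it (a point fixed in the world has none). Each returns a list of dicts, best first, with "confidence" (0 to 1); they miss things now and then, are a little off and sometimes report something else, mostly with a low value. They report only what shows in the picture. A call takes as long as a camera call. They do not tell look-alikes from the thing itself.
- imaging.trace(query, picture): "mask" (400x640 bool, what is visible of it) and "rect" ([left, top, right, bottom] in pixels, round what is visible of it).
- imaging.place_of(query, picture): "xy" ([column, row] in pixels: a listed point, or the origin of a listed thing).
The state is a dict: "time_s": time; "q": joint angles; "joint_velocities": joint speeds; "effort": joint torques, N m; "tcp_pos": TCP position; "eef_rot": TCP orientation; "force": force on the tool from outside, world axes, zero at the start; "moment": the same for the moment, N m; "opening": finger opening in m; "grasp_force": force on a finger pad.
Only numpy, scipy, OpenCV 4.12 (cv2) and the standard library are available. Lean on these libraries where they do the work, as an engineer would, in place of code of your own. Each camera call takes 0.05 s, during which the arm holds its last target. There are 200 camera calls.

## Working session

There is one attempt and no reset: what is moved stays moved. The work goes in short steps, Python scripts to look and compute and a tool call to move; the robot and the scene stay as the last step left them, time stands still between calls to the robot, and variables do not carry over. Pictures are saved under pics/ and viewed, at most 10 in all, crops included, and the job is handed in when it is done.

Besides the shell and the picture viewer there is one more tool, called as a command line: name --pt "numbers of a row" for each row, then --argument value for the rest. apply_moves: Moves the arm, as the interface text tells. Its arguments: {"type":"object","properties":{"targets":{"type":"array"},"newtons":{"type":"number"}},"required":["targets"]}

```bash
ls; mkdir -p pics; cat > h.py <<'E'
import numpy as np, cv2
from scipy.spatial.transform import Rotation as R
from rig import telemetry, imaging, workorder, env
def ray(p,u,v):
    x=(u-p['cx'])/p['fx'];y=(v-p['cy'])/p['fy'];a,b=x,y
    for _ in range(20):
        s=1+p['k1']*(a*a+b*b);a,b=x/s,y/s
    return np.stack([a,b,np.ones_like(a)],-1)
def cloud(p):
    v,u=np.mgrid[0:400,0:640].astype(float)
    P=ray(p,u,v)*p['range_z'][...,None]
    return P@R.from_quat(p['orientation']).as_matrix().T+np.array(p['origin'])
def onz(p,u,v,z):
    d=R.from_quat(p['orientation']).as_matrix()@ray(p,np.float64(u),np.float64(v));o=np.array(p['origin'])
    return o+d*(z-o[2])/d[2]
E
python3 - <<'E'
from h import *
for n in('scene','top'):
    p=imaging.camera(n);cv2.imwrite(f'pics/{n}0.png',p['color']);C=cloud(p)
    print(n,np.round(p['origin'],3),np.round(p['orientation'],3),p['fx'],p['k1'])
    for q in ['press','blade','thread_cone','glue_jar','rivet_tray','brass_ring','hammer','burnisher','paint_can','hood','cam_lever']:
        for t in imaging.trace(q,p)[:3]:
            m=t['mask']&(p['range_z']>0)
            if t['confidence']>.3 and m.any(): print(q,round(t['confidence'],2),np.round(t['rect']),np.round(np.median(C[m],0),3),np.round(np.percentile(C[m],[3,97],axis=0),3).tolist(),p['color'][m].mean(0).round())
    for q in ['blade','blade_tip','hood_lip','hood_hinge','press','lever_knob','presser_foot','lever_pivot']:
        for t in imaging.place_of(q,p)[:3]:
            u,v=t['xy'];print(q,round(t['confidence'],2),np.round(t['xy'],1),np.round(C[int(round(v)),int(round(u))],3))
print(telemetry.sense(),env.finger_overhang)
E
```

```text
pics
scene [ 0.992 -0.719  0.665] [ 0.855  0.23  -0.122 -0.449] 373.2568353732671 -0.03210216022987811
press 0.66 [312. 136. 406. 230.] [0.663 0.054 0.071] [[0.541, 0.015, 0.003], [0.739, 0.301, 0.172]] [126. 128. 128.]
blade 0.82 [187. 263. 258. 274.] [ 0.445 -0.299  0.016] [[0.388, -0.328, 0.003], [0.526, -0.255, 0.024]] [ 94. 118. 144.]
blade 0.79 [260. 232. 302. 255.] [ 0.531 -0.155  0.013] [[0.508, -0.197, 0.004], [0.558, -0.094, 0.019]] [ 94. 118. 146.]
blade 0.74 [287. 169. 318. 175.] [0.396 0.188 0.013] [[0.351, 0.167, 0.002], [0.428, 0.208, 0.02]] [124.  82.  65.]
thread_cone 0.79 [326. 248. 353. 294.] [ 0.732 -0.198  0.047] [[0.705, -0.211, 0.006], [0.748, -0.177, 0.109]] [129. 133. 140.]
glue_jar 0.75 [279. 284. 309. 323.] [ 0.687 -0.316  0.054] [[0.659, -0.331, 0.009], [0.705, -0.284, 0.072]] [77. 78. 79.]
rivet_tray 0.57 [202. 322. 279. 400.] [ 0.656 -0.45   0.009] [[0.612, -0.51, 0.002], [0.706, -0.39, 0.031]] [108. 107. 107.]
brass_ring 0.63 [233. 228. 250. 232.] [ 0.405 -0.147  0.006] [[0.383, -0.162, 0.002], [0.418, -0.129, 0.009]] [ 77. 122. 144.]
hammer 0.92 [313. 
[... 3838 characters left out ...]
49578, -0.23758129,  1.50017672,  0.12569051,
        1.14890422, -0.15481598]), 'joint_velocities': array([ 1.43119576e-03, -1.46273758e-03, -5.57892506e-04,  9.24059386e-05,
       -2.02629795e-05,  1.54854451e-03,  2.59441784e-04]), 'effort': array([ 3.92273648e-06, -6.20352387e+01, -2.18495138e+00, -2.49955434e+01,
        1.38515848e-02,  2.40654983e-03,  3.52906056e-05]), 'tcp_pos': array([ 0.18276988, -0.59767817,  0.22448499]), 'eef_rot': array([ 9.89011980e-01,  1.47835393e-01,  4.55951612e-06, -5.05201085e-06]), 'force': array([ 0.08638107,  0.01219112, -0.25449652]), 'moment': array([ 0.02664317,  0.05348592, -0.00843956]), 'grasp_force': 0.0, 'opening': 0.08544799479056892} 0.019
```

```bash
python3 - <<'E'
import cv2
a=cv2.imread('pics/scene0.png')[110:360,170:450];cv2.imwrite('pics/a.png',cv2.resize(a,None,fx=2.4,fy=2.4,interpolation=2)[:600])
a=cv2.imread('pics/top0.png')[120:320,140:500];cv2.imwrite('pics/b.png',cv2.resize(a,None,fx=2.2,fy=2.2,interpolation=2))
E
```

```text
(no output)
```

View pics/a.png

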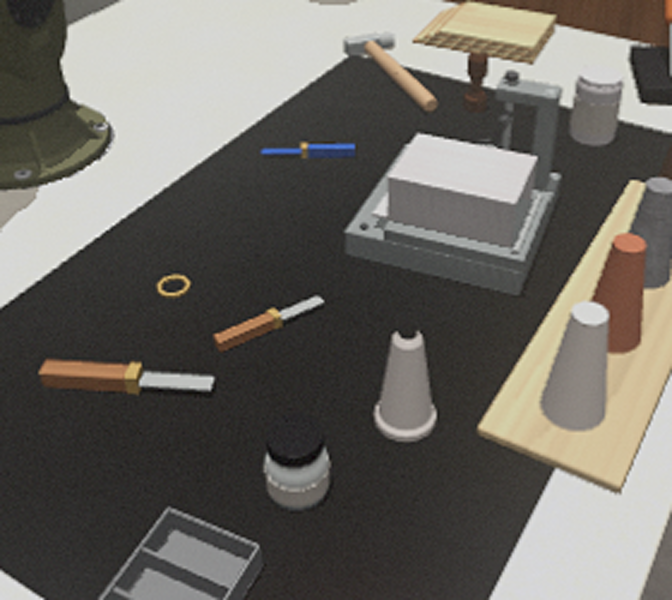

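View pics/b.png

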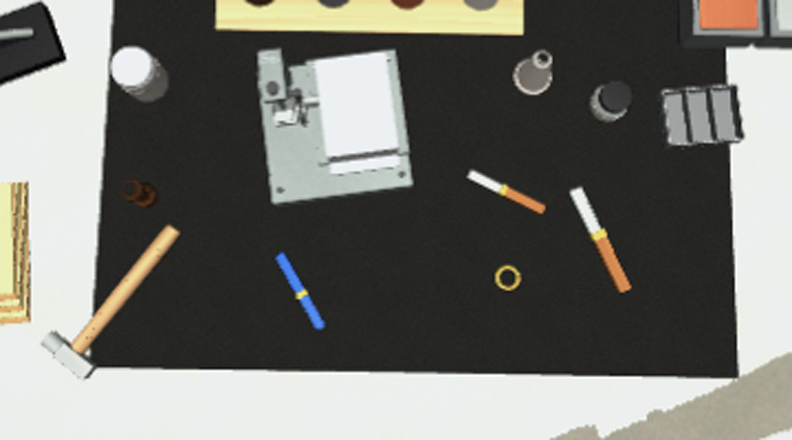

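The larger wooden-handled tool is at zoomed scene pixel (125,378), i.e. world (0.44,-0.30). The look-alikes are the small one at (270,322) and the blue one at (308,150). The press hood is shut, with its lip facing the robot. Next I'll fit poses for both.

```bash
python3 - <<'E'
from h import *
S=imaging.camera('scene');T=imaging.camera('top');P=np.vstack([cloud(S)[S['range_z']>0],cloud(T)[T['range_z']>0]])
# press foot top plate & hood top rects, each camera
for n,p in(('s',S),('t',T)):
    C=cloud(p).reshape(-1,3);B=C[(C[:,0]>.48)&(C[:,0]<.8)&(C[:,1]>-.03)&(C[:,1]<.32)]
    for lo,hi in((.03,.044),(.047,.058),(.108,.125),(.02,.2)):
        q=B[(B[:,2]>lo)&(B[:,2]<hi)]
        c,s,a=cv2.minAreaRect(q[:,:2].astype(np.float32)); print(n,lo,len(q),np.round(c,4),np.round(s,4),round(a,1),round(np.median(q[:,2]),4),np.round(cv2.boxPoints((c,s,a)),3).tolist())
    c=[t for t in imaging.trace('blade',p)]
    for t in c:
        q=cloud(p)[t['mask']&(p['range_z']>0)]
        if abs(q[:,1].mean()+.29)<.03:
            q=q[(q[:,2]>.006)]
            m=q.mean(0);w,V=np.linalg.eigh(np.cov((q-m)[:,:2].T));v=V[:,1]*np.sign(V[0,1]);pr=(q[:,:2]-m[:2])@v;la=(q[:,:2]-m[:2])@V[:,0]
            print('blade',len(q),m.round(4),'yaw',np.degrees(np.arctan2(v[1],v[0])).round(2),np.percentile(pr,[1,99]).round(4),np.percentile(la,[2,98]).round(4),'tip',(m[:2]+v*pr.max()).round(4),'butt',(m[:2]+v*pr.min()).round(4),'hz',np.percentile(q[:,2],[50,95]).round(4))
            h=cloud(p)[t['mask']];hd=q[q[:,2]>.018];print('handle top',len(hd),hd.mean(0).round(4))
E
```

```text
s 0.03 592 [0.628  0.1323] [0.2147 0.2252] 8.7 0.0387 [[0.5049999952316284, 0.22699999809265137], [0.5389999747276306, 0.004999999888241291], [0.7509999871253967, 0.03700000047683716], [0.7170000076293945, 0.25999999046325684]]
s 0.047 645 [0.6973 0.0872] [0.2436 0.1407] 54.4 0.0543 [[0.5690000057220459, 0.028999999165534973], [0.6840000152587891, -0.05299999937415123], [0.824999988079071, 0.14499999582767487], [0.7110000252723694, 0.22699999809265137]]
s 0.108 1297 [0.6456 0.1313] [0.1538 0.1878] 6.7 0.1158 [[0.5580000281333923, 0.2160000056028366], [0.5799999833106995, 0.028999999165534973], [0.7329999804496765, 0.04699999839067459], [0.7110000252723694, 0.23399999737739563]]
s 0.02 4335 [0.6282 0.1316] [0.215  0.2266] 8.7 0.0877 [[0.5049999952316284, 0.22699999809265137], [0.5389999747276306, 0.003000000026077032], [0.7519999742507935, 0.035999998450279236], [0.7170000076293945, 0.25999999046325684]]
blade 586 [ 0.4547 -0.2933  0.0167] yaw 27.43 [-0.077   0.0906] [-0.0115  0.0076] tip [ 0.5377 -0.2502] butt [ 0.3842 -0.3299] hz [0.0157 0.0236]
handle top 254 [ 0.4312 -0.3031  0.02
[... 407 characters left out ...]
77810478], [0.7170000076293945, 0.24400000274181366]]
t 0.108 1441 [0.6429 0.1154] [0.1511 0.1515] 8.0 0.1148 [[0.5580000281333923, 0.18000000715255737], [0.5789999961853027, 0.029999999329447746], [0.7279999852180481, 0.050999999046325684], [0.7070000171661377, 0.20100000500679016]]
t 0.02 4087 [0.6246 0.1306] [0.2169 0.2205] 8.6 0.0597 [[0.5009999871253967, 0.22300000488758087], [0.5339999794960022, 0.004999999888241291], [0.7480000257492065, 0.03799999877810478], [0.7149999737739563, 0.25600001215934753]]
blade 268 [ 0.4536 -0.2887  0.0181] yaw 24.81 [-0.0772  0.0883] [-0.0091  0.0098] tip [ 0.5353 -0.2509] butt [ 0.3812 -0.3222] hz [0.019  0.0255]
handle top 149 [ 0.4293 -0.2993  0.0222]
```

```bash
cat >> h.py <<'E'
PO=np.array([.6394,.0926,0]);PY=np.radians(8.65);PR=R.from_euler('z',PY)
def W(x,y,z): return PR.apply(np.array([x,y,z])/1000)+PO
def tool(yaw,pitch=0): # tool x at yaw (deg), z down; pitch>0 raises tool x
    return R.from_euler('z',yaw,degrees=True)*R.from_euler('y',-pitch,degrees=True)*R.from_euler('x',180,degrees=True)
def delta(pos,rot,s=None):
    s=s or telemetry.sense();r=R.from_quat(s['eef_rot'])
    return (r.inv().apply(np.array(pos)-s['tcp_pos'])).round(4).tolist()+np.degrees((r.inv()*rot).as_rotvec()).round(2).tolist()
E
python3 - <<'E'
from h import *
print(delta([.444,-.2957,.12],tool(26)),delta([.444,-.2957,.022],tool(26)))
E
```

```text
[0.3381, -0.2124, 0.1045, -0.0, 0.0, -9.0] [0.3381, -0.2124, 0.2025, -0.0, 0.0, -9.0]
```

apply_moves --pt "0.338 -0.212 0.1045 0 0 -9 1" --pt "0.338 -0.212 0.1045 0 0 -9 1" --pt "0.338 -0.212 0.1045 0 0 -9 1" --pt "0.338 -0.212 0.1045 0 0 -9 1" --pt "0.338 -0.212 0.1045 0 0 -9 1" --pt "0.338 -0.212 0.1045 0 0 -9 1" --pt "0.338 -0.212 0.1045 0 0 -9 1" --pt "0.338 -0.212 0.1045 0 0 -9 1" --pt "0.338 -0.212 0.1045 0 0 -9 1" --pt "0.338 -0.212 0.1045 0 0 -9 1" --pt "0.338 -0.212 0.1045 0 0 -9 1" --pt "0.338 -0.212 0.1045 0 0 -9 1"

```text
time_s: 3.4
tcp_pos: [0.4428, -0.2981, 0.1203]
eef_rot: [0.975, 0.224, -0.0, 0.001]
force: [0.2, -0.5, -0.2]
opening: 0.0849
grasp_force: 0.0
```

```bash
python3 - <<'E'
from h import *
print(delta([.444,-.2957,.022],tool(26)),telemetry.sense()['q'].round(2))
E
```

```text
[0.0022, -0.0017, 0.0983, 0.05, 0.05, -0.17] [ 0.75  0.49 -0.3   1.88  0.2   0.8  -0.77]
```

apply_moves --pt "0.002 -0.002 0.03 0 0 0 0.5" --pt "0.002 -0.002 0.06 0 0 0 0.5" --pt "0.002 -0.002 0.075 0 0 0 0.5" --pt "0.002 -0.002 0.085 0 0 0 0.5" --pt "0.002 -0.002 0.091 0 0 0 0.5" --pt "0.002 -0.002 0.094 0 0 0 0.5" --pt "0.002 -0.002 0.096 0 0 0 0.5" --pt "0.002 -0.002 0.096 0 0 0 0.5"

```text
time_s: 4.2
tcp_pos: [0.4451, -0.2937, 0.0244]
eef_rot: [0.974, 0.225, 0.0, 0.0]
force: [0.2, 0.4, -0.1]
opening: 0.043
grasp_force: 0.0
```

```bash
python3 - <<'E'
from h import *
p=imaging.camera('scene');cv2.imwrite('pics/c.png',cv2.resize(p['color'][180:320,150:330],None,fx=4,fy=4,interpolation=2))
E
```

```text
(no output)
```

View pics/c.png

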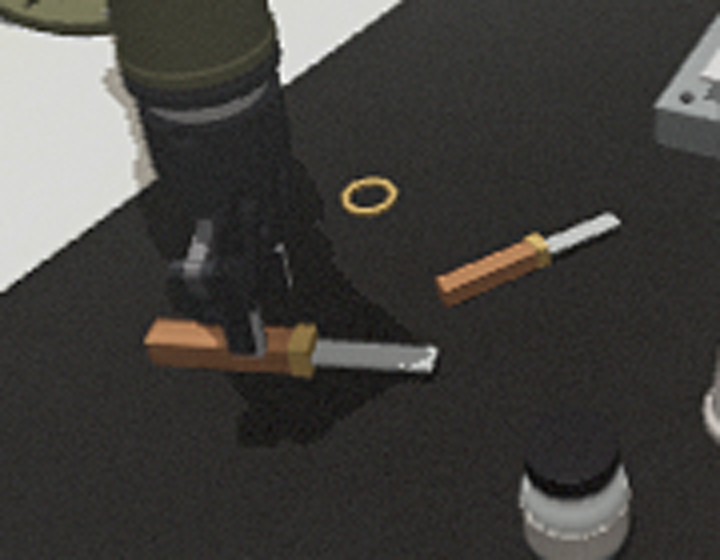

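The fingers straddle the larger handle: the near finger is at pixel (245,335), just behind the ferrule. I'll close on it.

apply_moves --pt "0 0 0 0 0 0 0.1" --pt "0 0 0 0 0 0 0.1" --pt "0 0 0 0 0 0 0.1" --pt "0 0 0 0 0 0 0.1" --pt "0 0 0 0 0 0 0.1" --pt "0 0 0 0 0 0 0.1" --newtons 90

```text
time_s: 4.85
tcp_pos: [0.4449, -0.2934, 0.024]
eef_rot: [0.974, 0.225, -0.0, -0.0]
force: [-0.2, 0.5, 0.5]
opening: 0.0087
grasp_force: 0.0
```

apply_moves --pt "0 0 -0.02 0 0 0 0.1" --pt "0 0 -0.06 0 0 0 0.1" --pt "0 0 -0.1 0 0 0 0.1" --pt "0 0 -0.14 0 0 0 0.1" --pt "0 0 -0.16 0 0 0 0.1" --pt "0 0 -0.16 0 0 0 0.1" --pt "0 0 -0.16 0 0 0 0.1"

```text
time_s: 5.55
tcp_pos: [0.4447, -0.2934, 0.1839]
eef_rot: [0.974, 0.225, 0.0, 0.0]
force: [-0.4, 0.4, -0.5]
opening: 0.0086
grasp_force: 0.0
```

```bash
python3 - <<'E'
from h import *
p=imaging.camera('scene');C=cloud(p);s=telemetry.sense();r=R.from_quat(s['eef_rot'])
for t in imaging.trace('blade',p):
    print(t['confidence'],np.round(t['rect']),np.median(C[t['mask']],0).round(3))
    q=C[t['mask']&(p['range_z']>0)]; l=r.inv().apply(q-s['tcp_pos']); k=(l[:,0]>.035)&(l[:,0]<.14)&(abs(l[:,2])<.04)
    if k.sum()>20:
        l=l[k]; print(len(l),np.polyfit(l[:,0],l[:,1],1).round(4),np.polyfit(l[:,0],l[:,2],1).round(4),l[:,0].max().round(4))
for t in imaging.place_of('blade_tip',p): print('tip',t['confidence'],np.round(t['xy']),)
cv2.imwrite('pics/d.png',cv2.resize(p['color'][120:270,150:350],None,fx=4,fy=4,interpolation=2))
print(s['tcp_pos'],delta(W(-200,0,150),tool(8.65)))
E
```

```text
0.78 [262. 233. 299. 260.] [ 0.529 -0.158  0.013]
0.56 [188. 261. 261. 273.] [ 0.451 -0.297  0.015]
0.56 [287. 169. 320. 177.] [0.396 0.189 0.012]
tip 0.83 [258. 265.]
tip 0.55 [306. 234.]
tip 0.55 [277. 172.]
[ 0.44428257 -0.29322299  0.1831556 ] [0.1537, -0.3206, 0.0331, -0.11, 0.09, 17.36]
```

View pics/d.png

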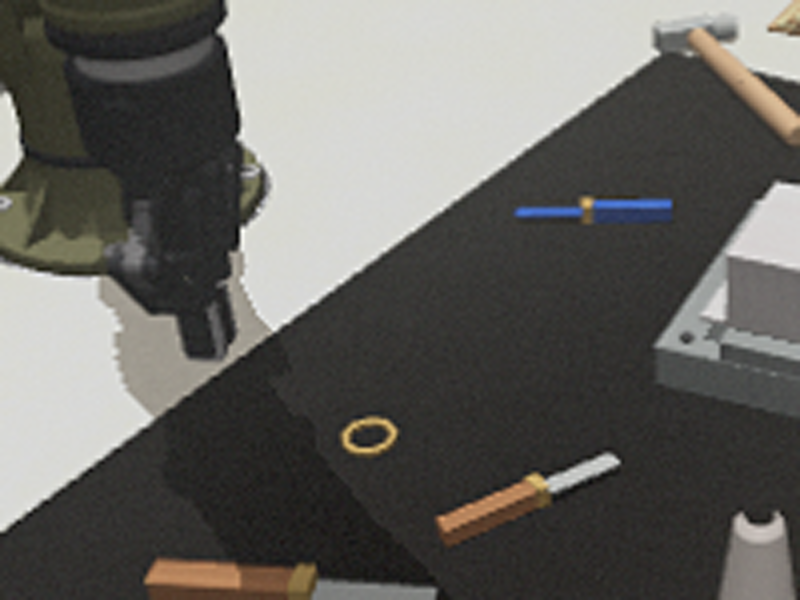

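```bash
python3 - <<'E'
from h import *
s=telemetry.sense();t=s['tcp_pos'];p=imaging.camera('scene');C=cloud(p)
def proj(X):
    c=R.from_quat(p['orientation']).inv().apply(np.array(X)-p['origin']);a,b=c[:2]/c[2];k=1+p['k1']*(a*a+b*b);return (p['fx']*a*k+p['cx']).round(1),(p['fy']*b*k+p['cy']).round(1)
for z in(0,-.01,-.019,-.03): print(z,proj(t+[0,0,z]))
# lowest points of gripper near TCP axis
for n in('scene','top'):
    p=imaging.camera(n);l=(cloud(p)[p['range_z']>0]-t);l=l[(np.hypot(l[:,0],l[:,1])<.04)&(l[:,2]>-.1)]
    k=l[l[:,2]<.06];print(n,len(k),k[:,2].min().round(4) if len(k) else None, np.percentile(k,[2,50,98],axis=0).round(3).tolist() if len(k) else '')
    for tt in imaging.trace('blade',p):
        m=tt['mask']&(p['range_z']>0);q=cloud(p)[m]
        if abs(np.median(q[:,1])+.29)<.03:
            b=p['color'][m].astype(int);o=(b[:,2]-b[:,0]>40);print('handle',q[o].mean(0).round(4),'hi',q[o&(q[:,2]>.017)].mean(0).round(4),np.percentile(q[:,2],[5,50,95]).round(4),'steel',q[~o].mean(0).round(4))
# handle corners on z=0.022 from scene crop
E
```

```text
0 (np.float64(202.8), np.float64(210.4))
-0.01 (np.float64(203.6), np.float64(214.1))
-0.019 (np.float64(204.4), np.float64(217.4))
-0.03 (np.float64(205.3), np.float64(221.3))
scene 269 0.0077 [[-0.005, -0.032, 0.009], [0.009, -0.005, 0.035], [0.024, 0.028, 0.059]]
handle [ 0.4328 -0.3042  0.0187] hi [ 0.4313 -0.3028  0.0219] [0.0018 0.0145 0.0238] steel [ 0.4768 -0.279   0.0104]
top 7 0.0102 [[-0.022, 0.013, 0.01], [0.002, 0.02, 0.055], [0.005, 0.032, 0.059]]
handle [ 0.4212 -0.302   0.0226] hi [ 0.4225 -0.3018  0.0241] [0.0068 0.0179 0.0258] steel [ 0.492  -0.2696  0.0181]
```

The grasp missed. The image puts the fingertips at about TCP height, not 19 mm ahead of it. I'll go lower in guarded steps.

apply_moves --pt "0 0 0.04 0 0 0 0.5" --pt "0 0 0.08 0 0 0 0.5" --pt "0 0 0.12 0 0 0 0.5" --pt "0 0 0.145 0 0 0 0.5" --pt "0 0 0.155 0 0 0 0.5" --pt "0 0 0.16 0 0 0 0.5" --pt "0 0 0.162 0 0 0 0.5" --pt "0 0 0.164 0 0 0 0.5" --pt "0 0 0.166 0 0 0 0.5" --pt "0 0 0.166 0 0 0 0.5"

```text
time_s: 6.95
tcp_pos: [0.4452, -0.2937, 0.0185]
eef_rot: [0.974, 0.225, 0.0, 0.0]
force: [-0.9, 0.2, -0.0]
opening: 0.0426
grasp_force: 0.0
```

```bash
python3 - <<'E'
from h import *
s=telemetry.sense();print(s['tcp_pos'],s['force'],s['opening']);t=s['tcp_pos']
p=imaging.camera('scene');a=cv2.resize(p['color'][230:290,170:280],None,fx=7,fy=7,interpolation=2)
def proj(X):
    c=R.from_quat(p['orientation']).inv().apply(np.array(X)-p['origin']);a,b=c[:2]/c[2];k=1+p['k1']*(a*a+b*b);return p['fx']*a*k+p['cx'],p['fy']*b*k+p['cy']
r=R.from_quat(s['eef_rot'])
for x,y,z in((0,0,0),(0,.0215,.0),(0,-.0215,0),(0,.0215,.015),(0,-.0215,.015)):
    u,v=proj(t+r.apply([x,y,z]));cv2.circle(a,(int((u-170)*7),int((v-230)*7)),3,(0,255,0) if z==0 else (0,0,255),-1)
cv2.imwrite('pics/e.png',a)
E
```

```text
[ 0.44520133 -0.29365277  0.01854783] [-0.89507114  0.17672411 -0.04268975] 0.04264832885500882
```

View pics/e.png

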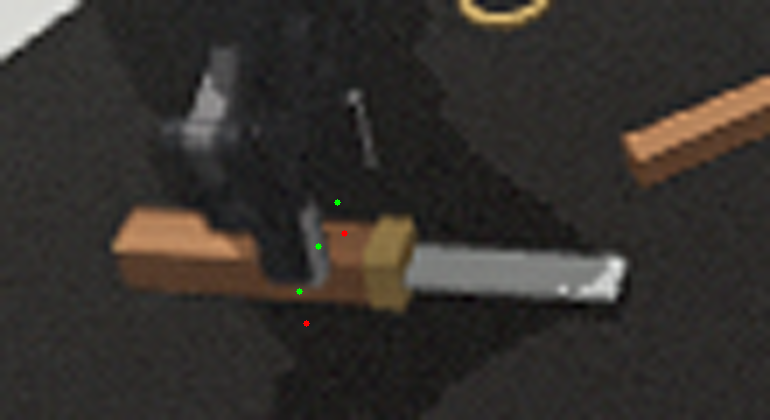

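The near fingertip ends at pixel (295,285), right at the green TCP-level dot. The tips are therefore near z≈0.018, so I'll go 11 mm lower.

apply_moves --pt "0 0 0.003 0 0 0 0.5" --pt "0 0 0.006 0 0 0 0.5" --pt "0 0 0.009 0 0 0 0.5" --pt "0 0 0.011 0 0 0 0.5" --pt "0 0 0.011 0 0 0 0.5"

```text
time_s: 7.5
tcp_pos: [0.4447, -0.2933, 0.0066]
eef_rot: [0.974, 0.225, -0.0, -0.0]
force: [0.2, 0.8, 0.7]
opening: 0.0427
grasp_force: 0.0
```

apply_moves --pt "0 0 0 0 0 0 0.35" --pt "0 0 0 0 0 0 0.3" --pt "0 0 0 0 0 0 0.1" --pt "0 0 0 0 0 0 0.1" --pt "0 0 0 0 0 0 0.1" --pt "0 0 0 0 0 0 0.1" --newtons 60

```text
time_s: 8.1
tcp_pos: [0.4451, -0.2935, 0.0073]
eef_rot: [0.974, 0.225, 0.0, 0.0]
force: [-0.7, 0.5, 5.7]
opening: 0.0182
grasp_force: 59.3
```

apply_moves --pt "0 0 -0.02 0 0 0 0.1" --pt "0 0 -0.06 0 0 0 0.1" --pt "0 0 -0.1 0 0 0 0.1" --pt "0 0 -0.14 0 0 0 0.1" --pt "0 0 -0.16 0 0 0 0.1" --pt "0 0 -0.16 0 0 0 0.1" --pt "0 0 -0.16 0 0 0 0.1"

```text
time_s: 8.8
tcp_pos: [0.4446, -0.2934, 0.1666]
eef_rot: [0.974, 0.225, -0.0, 0.0]
force: [-0.1, 0.2, -1.3]
opening: 0.0181
grasp_force: 58.9
```

```bash
cat >> h.py <<'E'
def proj(p,X):
    c=R.from_quat(p['orientation']).inv().apply(np.array(X)-p['origin']);a,b=c[:2]/c[2];k=1+p['k1']*(a*a+b*b);return np.array([p['fx']*a*k+p['cx'],p['fy']*b*k+p['cy']])
def tips():
    s=telemetry.sense();r=R.from_quat(s['eef_rot']);O=[]
    for n in('scene','top'):
        p=imaging.camera(n);C=cloud(p)
        for t in imaging.place_of('blade_tip',p):
            u,v=t['xy'];c=C[max(0,int(v)-2):int(v)+3,int(u)-2:int(u)+3].reshape(-1,3);d=R.from_quat(p['orientation']).apply(ray(p,u,v));O.append((n,t['confidence'],np.array(p['origin']),d))
            print(n,round(t['confidence'],2),np.round(t['xy'],1),r.inv().apply(np.array(c[c[:,2].argmax()])-s['tcp_pos']).round(4))
        l=r.inv().apply(C.reshape(-1,3)-s['tcp_pos']);k=(l[:,0]>.03)&(l[:,0]<.13)&(abs(l[:,1])<.025)&(abs(l[:,2])<.03)&(p['range_z'].ravel()>0);l=l[k]
        if len(l)>20: print(n,'blade pts',len(l),'y',np.polyfit(l[:,0],l[:,1],1).round(3),'z',np.polyfit(l[:,0],l[:,2],1).round(4),'xmax',np.sort(l[:,0])[-5:].round(4))
    return s
E
python3 - <<'E'
from h import *
s=tips();print(s['opening'],s['grasp_force'],s['force'])
print(delta(W(-220,0,150),tool(8.65)))
E
```

```text
scene 0.76 [304.1 235.8] [ 0.2005 -0.1274  0.1532]
scene 0.71 [251.5 214.9] [ 0.0997 -0.005  -0.0084]
scene 0.49 [277.1 170.9] [ 0.0725 -0.4834  0.1613]
scene blade pts 214 y [0.003 0.   ] z [-0.0038 -0.0056] xmax [0.1032 0.1044 0.1044 0.1046 0.1046]
top 0.85 [408.9 196.2] [0.117  0.0445 0.1592]
top 0.53 [352.7 197.3] [ 0.1963 -0.1347  0.1576]
top 0.51 [283.4 269.5] [ 0.0798 -0.4541  0.1512]
top blade pts 146 y [-0.001 -0.001] z [-0.0168 -0.003 ] xmax [0.0994 0.0995 0.1006 0.1007 0.1011]
0.018122825529268985 58.85927081108093 [-0.06349513  0.23927211 -1.30847889]
[0.1346, -0.3265, 0.0161, -0.13, 0.1, 17.36]
```

apply_moves --pt "0.135 -0.3265 0.016 0 0 17.4 0.1" --pt "0.135 -0.3265 0.016 0 0 17.4 0.1" --pt "0.135 -0.3265 0.016 0 0 17.4 0.1" --pt "0.135 -0.3265 0.016 0 0 17.4 0.1" --pt "0.135 -0.3265 0.016 0 0 17.4 0.1" --pt "0.135 -0.3265 0.016 0 0 17.4 0.1" --pt "0.135 -0.3265 0.016 0 0 17.4 0.1" --pt "0.135 -0.3265 0.016 0 0 17.4 0.1" --pt "0.135 -0.3265 0.016 0 0 17.4 0.1" --pt "0.135 -0.3265 0.016 0 0 17.4 0.1" --pt "0.135 -0.3265 0.016 0 0 17.4 0.1" --pt "0.135 -0.3265 0.016 0 0 17.4 0.1" --newtons 90

```text
time_s: 10.2
tcp_pos: [0.4232, 0.0577, 0.1508]
eef_rot: [0.997, 0.074, -0.0, 0.0]
force: [0.1, -0.8, -1.4]
opening: 0.0166
grasp_force: 91.2
```

```bash
python3 - <<'E'
from h import *
s=telemetry.sense();print(delta(W(-222,0,41.5),tool(8.65)),delta(W(-176,0,41.5),tool(8.65)),s['tcp_pos'],s['q'].round(2))
p=imaging.camera('scene');C=cloud(p)
# hood lip: points of lip & top -> measured hood angle
q=PR.inv().apply(C[p['range_z']>0]-PO)*1000
f=q[(abs(q[:,1])<45)&(q[:,0]>-60)&(q[:,0]<75)&(q[:,2]>95)&(q[:,2]<130)];print('hood top slope',np.polyfit(f[:,0],f[:,2],1),len(f))
f=q[(abs(q[:,1])<50)&(q[:,0]>-90)&(q[:,0]<-70)&(q[:,2]>45)];print('lip',f.mean(0) if len(f) else 0,len(f))
E
```

```text
[-0.003, -0.002, 0.1093, 0.02, 0.02, -0.21] [0.043, -0.0022, 0.1093, 0.02, 0.02, -0.21] [0.42319224 0.05771023 0.1508437 ] [ 0.07  0.3  -0.35  2.1   0.15  0.76 -1.79]
hood top slope [-5.36200509e-03  1.16014477e+02] 847
lip [-78.0133498  -32.23400677  60.19451663] 31
```

apply_moves --pt "-0.003 -0.002 0.04 0 0 0 0.1" --pt "-0.003 -0.002 0.08 0 0 0 0.1" --pt "-0.003 -0.002 0.1 0 0 0 0.1" --pt "-0.003 -0.002 0.1095 0 0 0 0.1" --pt "-0.003 -0.002 0.1095 0 0 0 0.1" --pt "-0.003 -0.002 0.1095 0 0 0 0.1"

```text
time_s: 10.85
tcp_pos: [0.4204, 0.0606, 0.0422]
eef_rot: [0.997, 0.075, 0.0, -0.0]
force: [0.8, 0.3, -1.0]
opening: 0.0163
grasp_force: 91.2
```

```bash
python3 - <<'E'
from h import *
s=tips();print(delta(W(-222,0,41.5),tool(8.65)),s['tcp_pos'],s['force'])
p=imaging.camera('scene');a=cv2.resize(p['color'][140:250,270:410],None,fx=5,fy=5,interpolation=2)
for X,c in((W(-85,53,54),(0,0,255)),(W(-85,-53,54),(0,0,255)),(W(-115,-70,38),(255,0,0)),(W(-115,150,38),(255,0,0)),(W(100,-70,38),(255,0,0)),(W(-65,-70,53),(255,255,0)),(W(-119,0,45),(0,255,0)),(W(85,-53,54),(0,0,255))):
    u=(proj(p,X)-[270,140])*5;cv2.circle(a,tuple(u.astype(int).tolist()),3,c,-1)
cv2.imwrite('pics/f.png',a)
E
```

```text
scene 0.65 [321.3 190.1] [ 0.1018 -0.0065 -0.0089]
scene 0.59 [301.7 235.7] [0.1139 0.1622 0.0295]
scene blade pts 164 y [0. 0.] z [ 0.1094 -0.0124] xmax [0.1254 0.1257 0.1265 0.1265 0.1273]
top 0.61 [283.  268.6] [-0.0925 -0.1006  0.0274]
top 0.45 [351.9 198. ] [0.122  0.1635 0.034 ]
top blade pts 121 y [ 0.124 -0.016] z [ 0.081  -0.0056] xmax [0.1292 0.1293 0.1294 0.1295 0.1298]
[-0.0009, 0.0014, 0.0009, 0.0, -0.12, -0.07] [0.42043702 0.06064604 0.04215474] [ 0.77510959  0.31599279 -0.98121288]
```

View pics/f.png

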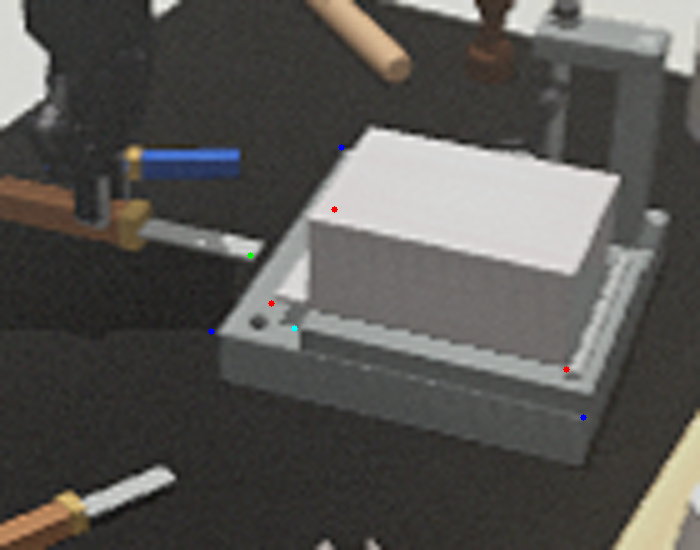

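```bash
python3 - <<'E'
from h import *
s=telemetry.sense();r=R.from_quat(s['eef_rot'])
for n in('scene','top'):
    p=imaging.camera(n);q=cloud(p)[p['range_z']>0];l=r.inv().apply(q-s['tcp_pos'])
    for a,b in((.04,.055),(.055,.07),(.07,.085),(.085,.1)):
        k=l[(l[:,0]>a)&(l[:,0]<b)&(abs(l[:,1])<.014)&(l[:,2]<.02)&(l[:,2]>-.03)]
        if len(k):print(n,a,len(k),np.median(k,0).round(4),'world z',(s['tcp_pos'][2]-np.median(k[:,2])).round(4))
    m=PR.inv().apply(q-PO)*1000
    f=m[(m[:,0]>-108)&(m[:,0]<-92)&(m[:,1]>20)&(m[:,1]<140)];print('ledge z',np.median(f[:,2]).round(1),len(f))
    f=m[(m[:,0]>-84)&(m[:,0]<-72)&(abs(m[:,1])<45)];print('lip z',np.percentile(f[:,2],[10,50,90]).round(1),len(f))
    f=m[(m[:,2]>85)&(m[:,2]<125)&(m[:,1]<70)&(m[:,0]<90)];print('hood ext x,y',np.percentile(f[:,0],[1,99]).round(1),np.percentile(f[:,1],[1,99]).round(1))
    f=m[(m[:,2]>29)&(m[:,2]<45)&(m[:,0]<-90)];print('foot front x',np.percentile(f[:,0],[1,2]).round(1),'y',np.percentile(f[:,1],[1,99]).round(1))
E
```

```text
scene 0.04 19 [ 0.0485 -0.0019 -0.0062] world z 0.0485
scene 0.055 20 [ 0.0627  0.0009 -0.006 ] world z 0.0483
scene 0.07 21 [ 0.0789 -0.0002 -0.0061] world z 0.0484
scene 0.085 21 [ 0.0933  0.0001 -0.0062] world z 0.0485
ledge z 39.5 31
lip z [38.7 59.5 61. ] 37
hood ext x,y [-658.    80.8] [-730.5   51.5]
foot front x [-2325.3 -1978.6] y [-753.5 2160.6]
top 0.085 10 [ 0.0957 -0.0022 -0.0059] world z 0.0482
ledge z 38.8 166
lip z [54.3 58.5 62.4] 100
hood ext x,y [-580.9   78.2] [-705.9   51.4]
foot front x [-632.1 -628.8] y [-689.4  691.8]
```

apply_moves --pt "0.015 0.0015 0 0 0 0 0.1" --pt "0.028 0.0015 0 0 0 0 0.1" --pt "0.036 0.0015 0 0 0 0 0.1" --pt "0.042 0.0015 0 0 0 0 0.1" --pt "0.046 0.0015 0 0 0 0 0.1" --pt "0.046 0.0015 0 0 0 0 0.1" --pt "0.046 0.0015 0 0 0 0 0.1"

```text
time_s: 11.9
tcp_pos: [0.465, 0.0661, 0.0414]
eef_rot: [0.997, 0.075, -0.0, 0.0]
force: [-0.6, -0.0, -1.0]
opening: 0.0173
grasp_force: 91.2
```

```bash
python3 - <<'E'
from h import *
s=telemetry.sense();t=PR.inv().apply(s['tcp_pos']-PO)*1000;print(t,s['force'])
# arc: tip offset fixed; blade tip at (t+103); tip radius about hinge (85,54)
tip=np.array([t[0]+103,t[2]+5]);h=np.array([85,54.]);d=tip-h;r=np.hypot(*d);a0=np.arctan2(d[1],-d[0]);print(r,a0)
for th in np.arange(.05,2.0,.075):
    n=h+r*np.array([-np.cos(th),np.sin(th)]);print(round(th,3),((n-tip)/1000).round(4))
E
```

```text
[-1.76442420e+02  9.54223310e-05  4.13991448e+01] [-0.60085352 -0.00337008 -1.00438441]
158.62463018462154 -0.04793560022224413
0.05 [0.     0.0155]
0.125 [0.0011 0.0274]
0.2 [0.003  0.0391]
0.275 [0.0058 0.0507]
0.35 [0.0094 0.062 ]
0.425 [0.0139 0.073 ]
0.5 [0.0192 0.0836]
0.575 [0.0253 0.0939]
0.65 [0.0322 0.1036]
0.725 [0.0397 0.1128]
0.8 [0.0479 0.1214]
0.875 [0.0568 0.1294]
0.95 [0.0662 0.1366]
1.025 [0.0761 0.1432]
1.1 [0.0865 0.149 ]
1.175 [0.0973 0.154 ]
1.25 [0.1084 0.1581]
1.325 [0.1198 0.1615]
1.4 [0.1315 0.1639]
1.475 [0.1433 0.1655]
1.55 [0.1551 0.1662]
1.625 [0.167 0.166]
1.7 [0.1789 0.1649]
1.775 [0.1906 0.1629]
1.85 [0.2022 0.1601]
1.925 [0.2135 0.1564]
```

apply_moves --pt "-0.003 0 -0.0085 0 0 0 0.1" --pt "-0.003 0 -0.0155 0 0 0 0.1" --pt "-0.002 0 -0.0275 0 0 0 0.1" --pt "0 0 -0.0395 0 0 0 0.1" --pt "0.0025 0 -0.0515 0 0 0 0.1" --pt "0.006 0 -0.063 0 0 0 0.1" --pt "0.011 0 -0.0745 0 0 0 0.1" --pt "0.016 0 -0.085 0 0 0 0.1" --pt "0.0225 0 -0.0955 0 0 0 0.1" --pt "0.0295 0 -0.1055 0 0 0 0.1" --pt "0.0375 0 -0.115 0 0 0 0.1" --pt "0.0455 0 -0.124 0 0 0 0.1"

```text
time_s: 13.1
tcp_pos: [0.5095, 0.0727, 0.1664]
eef_rot: [0.997, 0.075, -0.001, 0.0]
force: [-1.0, -0.5, -1.0]
opening: 0.0168
grasp_force: 91.1
```

```bash
python3 - <<'E'
from h import *
s=telemetry.sense();t=PR.inv().apply(s['tcp_pos']-PO)*1000;print(t,s['force'],s['opening'])
p=imaging.camera('scene');cv2.imwrite('pics/g.png',cv2.resize(p['color'][80:250,250:430],None,fx=3.5,fy=3.5,interpolation=2))
E
```

```text
[-1.31462754e+02 -1.17639993e-01  1.66358368e+02] [-1.03227996 -0.49501204 -1.01584138] 0.016794670371582072
```

View pics/g.png

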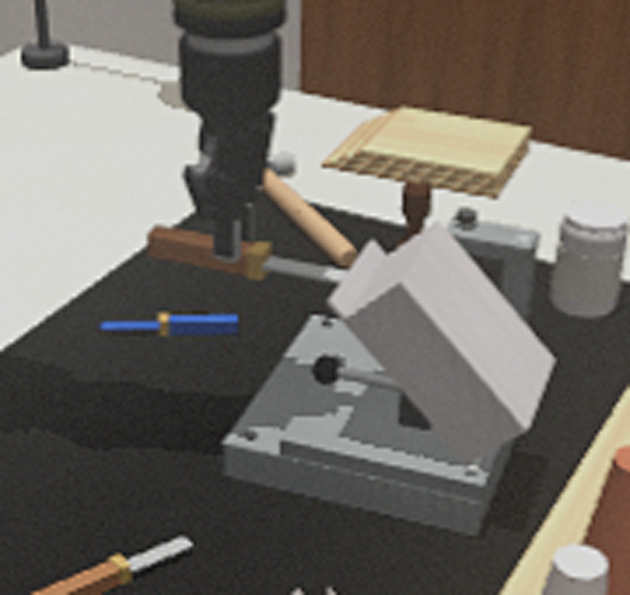

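The hood is open about 45°, with the blade tip at pixel (345,275) under the lip. I'll continue the arc.

apply_moves --pt "0.0185 0 -0.0155 0 0 0 0.1" --pt "0.029 0 -0.022 0 0 0 0.1" --pt "0.0395 0 -0.028 0 0 0 0.1" --pt "0.0505 0 -0.033 0 0 0 0.1" --pt "0.062 0 -0.0375 0 0 0 0.1" --pt "0.0735 0 -0.041 0 0 0 0.1" --pt "0.0855 0 -0.0435 0 0 0 0.1" --pt "0.0975 0 -0.045 0 0 0 0.1" --pt "0.1095 0 -0.0455 0 0 0 0.1" --pt "0.1215 0 -0.0455 0 0 0 0.1" --pt "0.134 0 -0.0445 0 0 0 0.1" --pt "0.146 0 -0.0425 0 0 0 0.1"

```text
time_s: 14.35
tcp_pos: [0.6545, 0.0948, 0.2082]
eef_rot: [0.997, 0.075, -0.0, -0.0]
force: [-0.6, -0.1, -0.8]
opening: 0.017
grasp_force: 91.2
```

```bash
python3 - <<'E'
from h import *
s=telemetry.sense();t=PR.inv().apply(s['tcp_pos']-PO)*1000;print(t,s['force'],s['opening'],s['q'].round(2))
p=imaging.camera('scene');cv2.imwrite('pics/i.png',cv2.resize(p['color'][70:240,270:450],None,fx=3.5,fy=3.5,interpolation=2))
for n in('scene','top'):
    p=imaging.camera(n);C=cloud(p)
    for tr in imaging.trace('hood',p)[:1]:
        q=PR.inv().apply(C[tr['mask']&(p['range_z']>0)]-PO)*1000;q=q[(q[:,2]>50)&(q[:,2]<260)];print(n,tr['confidence'],np.percentile(q,[3,50,97],axis=0).round().tolist())
E
```

```text
[ 1.52815015e+01 -1.36636309e-01  2.08228457e+02] [-0.60777409 -0.11736961 -0.79497636] 0.017049873627282514 [ 0.    0.58 -0.33  1.42  0.19  1.17 -1.77]
scene 0.59 [[99.0, -54.0, 60.0], [137.0, -51.0, 159.0], [171.0, 42.0, 203.0]]Traceback (most recent call last):
  File "<stdin>", line 7, in <module>
    return _quantile_unchecked(
        a, q, axis, out, overwrite_input, method, keepdims, weights)
    return _ureduce(a,
                    func=_quantile_ureduce_func,
    ...<5 lines>...
                    overwrite_input=overwrite_input,
                    method=method)
    r = func(a, **kwargs)
    result = _quantile(arr,
                       quantiles=q,
    ...<2 lines>...
                       out=out,
                       weights=wgt)
    slices_having_nans = np.isnan(arr[-1, ...])
                                  ~~~^^^^^^^^^
IndexError: index -1 is out of bounds for axis 0 with size 0
```

View pics/i.png

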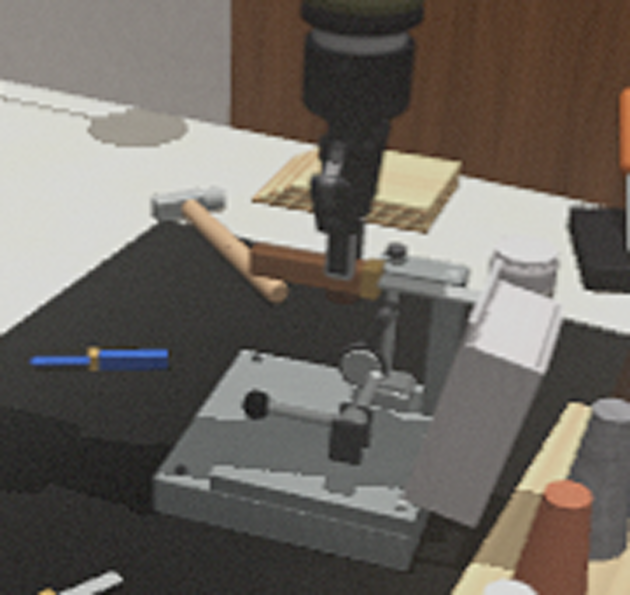

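The hood is past upright. I'll give it one small extra push and then retreat.

apply_moves --pt "0.006 0 0.001 0 0 0 0.1" --pt "0.012 0 0.003 0 0 0 0.1" --pt "0.012 0 0.003 0 0 0 0.1" --pt "-0.02 0 0 0 0 0 0.1" --pt "-0.06 0 0 0 0 0 0.1" --pt "-0.11 0 0 0 0 0 0.1" --pt "-0.16 0 0 0 0 0 0.1" --pt "-0.19 0 0 0 0 0 0.1" --pt "-0.19 0 0 0 0 0 0.1" --pt "-0.19 0 0 0 0 0 0.1"

```text
time_s: 15.6
tcp_pos: [0.4676, 0.0663, 0.2087]
eef_rot: [0.997, 0.075, 0.001, 0.0]
force: [0.6, -0.3, -0.8]
opening: 0.0166
grasp_force: 91.2
```

```bash
python3 - <<'E'
from h import *
s=telemetry.sense();print(s['tcp_pos'],delta([.445,-.2935,.09],tool(26)))
p=imaging.camera('scene')
for tr in imaging.trace('hood',p)[:1]:
    q=PR.inv().apply(cloud(p)[tr['mask']&(p['range_z']>0)]-PO)*1000;q=q[(q[:,2]>60)&(q[:,2]<260)&(q[:,1]<-45)]
    x=[ (q[(q[:,2]>z)&(q[:,2]<z+20)][:,0].min().round(),z+10) for z in range(70,180,20)];print(x)
E
```

```text
[0.46759011 0.06632114 0.20874389] [-0.0764, 0.3524, 0.1187, 0.04, -0.12, -17.41]
[(np.float64(96.0), 80), (np.float64(99.0), 100), (np.float64(105.0), 120), (np.float64(111.0), 140), (np.float64(116.0), 160), (np.float64(123.0), 180)]
```

apply_moves --pt "-0.076 0.352 0.05 0 0 -17.4 0.1" --pt "-0.076 0.352 0.05 0 0 -17.4 0.1" --pt "-0.076 0.352 0.05 0 0 -17.4 0.1" --pt "-0.076 0.352 0.05 0 0 -17.4 0.1" --pt "-0.076 0.352 0.05 0 0 -17.4 0.1" --pt "-0.076 0.352 0.05 0 0 -17.4 0.1" --pt "-0.076 0.352 0.1 0 0 -17.4 0.1" --pt "-0.076 0.352 0.14 0 0 -17.4 0.1" --pt "-0.076 0.352 0.16 0 0 -17.4 0.1" --pt "-0.076 0.352 0.18 0 0 -17.4 0.1" --pt "-0.076 0.352 0.18 0 0 -17.4 0.1" --pt "-0.076 0.352 0.18 0 0 -17.4 0.1"

```text
time_s: 16.9
tcp_pos: [0.4456, -0.293, 0.0278]
eef_rot: [0.974, 0.225, 0.0, -0.0]
force: [1.8, -0.5, -0.5]
opening: 0.0165
grasp_force: 91.2
```

```bash
python3 - <<'E'
from h import *
print(telemetry.sense()['tcp_pos'],delta([.445,-.2935,.008],tool(26)))
p=imaging.camera('top')
for t in imaging.trace('blade',p): print(np.round(t['confidence'],2),np.median(cloud(p)[t['mask']],0).round(3))
E
```

```text
[ 0.44556581 -0.29296178  0.02776873] [-0.0007, 0.0002, 0.0198, -0.04, -0.02, 0.04]
0.67 [0.377 0.182 0.014]
0.61 [ 0.476 -0.276  0.036]
0.53 [ 0.527 -0.145  0.014]
```

Lower to just above contact, release, and rise.

apply_moves --pt "0 0 0.008 0 0 0 0.1" --pt "0 0 0.015 0 0 0 0.1" --pt "0 0 0.018 0 0 0 0.1" --pt "0 0 0.019 0 0 0 0.1" --pt "0 0 0.019 0 0 0 0.1"

```text
time_s: 17.5
tcp_pos: [0.4445, -0.293, 0.0089]
eef_rot: [0.974, 0.225, -0.0, -0.0]
force: [0.0, 0.3, -1.0]
opening: 0.017
grasp_force: 91.2
```

apply_moves --pt "0 0 0 0 0 0 0.3" --pt "0 0 0 0 0 0 0.4" --pt "0 0 0 0 0 0 0.5" --pt "0 0 0 0 0 0 0.5" --pt "0 0 -0.01 0 0 0 0.5" --pt "0 0 -0.03 0 0 0 0.5" --pt "0 0 -0.07 0 0 0 0.5" --pt "0 0 -0.12 0 0 0 0.5" --pt "0 0 -0.17 0 0 0 0.5" --pt "0 0 -0.22 0 0 0 0.5" --pt "0 0 -0.22 0 0 0 0.5" --pt "0 0 -0.22 0 0 0 0.5"

```text
time_s: 18.7
tcp_pos: [0.4449, -0.2933, 0.231]
eef_rot: [0.974, 0.225, 0.001, 0.001]
force: [-0.1, 0.5, -0.1]
opening: 0.0424
grasp_force: 0.0
```

```bash
python3 - <<'E'
from h import *
for n in('scene','top'):
    p=imaging.camera(n);C=cloud(p)
    for t in imaging.trace('blade',p):
        q=C[t['mask']&(p['range_z']>0)];print(n,np.round(t['confidence'],2),np.median(q,0).round(3),np.percentile(q[:,2],95).round(3))
    for q in('lever_knob','lever_pivot'):
        for t in imaging.place_of(q,p)[:2]:
            u,v=t['xy'];print(q,round(t['confidence'],2),np.round(t['xy'],1),'onz80',(PR.inv().apply(onz(p,u,v,.08)-PO)*1000).round(1))
    for t in imaging.trace('lever_knob',p)[:1]: print('kn',t['confidence'],t['rect'])
    m=(PR.inv().apply(C.reshape(-1,3)-PO)*1000);k=(abs(m[:,0]+50)<25)&(abs(m[:,1])<25)&(m[:,2]>68)&(m[:,2]<110);print('knob pts',k.sum(),m[k].mean(0).round(1),np.percentile(m[k],[5,95],axis=0).round(1).tolist() if k.any() else'')
    print('pred knob px',proj(p,W(-50,0,80)))
print(delta(W(-50,0,180),tool(8.65)))
E
```

```text
scene 0.71 [ 0.529 -0.155  0.013] 0.019
scene 0.7 [ 0.45  -0.294  0.015] 0.024
scene 0.44 [ 0.731 -0.198  0.046] 0.107
scene 0.43 [0.399 0.19  0.012] 0.019
lever_knob 0.55 [342.2 186.2] onz80 [-50.   -2.2  80. ]
lever_pivot 0.79 [369.2 189.3] onz80 [26.4 10.4 80. ]
lever_pivot 0.62 [414.9 155. ] onz80 [111.4 261.8  80. ]
kn 0.5 [340.5, 173.1, 376.3, 192.5]
knob pts 66 [-43.5  -3.8  85.2] [[-55.3, -9.8, 76.6], [-28.7, 3.5, 92.9]]
pred knob px [342.44982714 185.81844448]
top 0.52 [ 0.446 -0.29   0.019] 0.026
top 0.49 [0.374 0.179 0.012] 0.021
top 0.48 [ 0.524 -0.155  0.013] 0.021
lever_knob 0.8 [302.  185.3] onz80 [-48.1   7.4  80. ]
lever_pivot 0.47 [303.5 162.8] onz80 [27.4 -7.3 80. ]
kn 0.56 [277.3, 157.2, 309.1, 188.7]
knob pts 53 [-48.5  -0.6  86.7] [[-61.3, -9.0, 79.7], [-30.1, 8.1, 93.5]]
pred knob px [304.28165737 185.56877924]
[0.2966, -0.2758, 0.0486, -0.05, 0.03, 17.36]
```

apply_moves --pt "0.297 -0.276 0.0486 0 0 17.4 0.5" --pt "0.297 -0.276 0.0486 0 0 17.4 0.5" --pt "0.297 -0.276 0.0486 0 0 17.4 0.5" --pt "0.297 -0.276 0.0486 0 0 17.4 0.5" --pt "0.297 -0.276 0.0486 0 0 17.4 0.5" --pt "0.297 -0.276 0.0486 0 0 17.4 0.5" --pt "0.297 -0.276 0.0486 0 0 17.4 0.5" --pt "0.297 -0.276 0.0486 0 0 17.4 0.5" --pt "0.297 -0.276 0.0486 0 0 17.4 0.5" --pt "0.297 -0.276 0.0486 0 0 17.4 0.5" --pt "0.297 -0.276 0.0486 0 0 17.4 0.5" --pt "0.297 -0.276 0.0486 0 0 17.4 0.5"

```text
time_s: 20.4
tcp_pos: [0.5903, 0.0828, 0.1805]
eef_rot: [0.997, 0.074, -0.0, 0.001]
force: [0.6, -0.7, 0.5]
opening: 0.0423
grasp_force: 0.0
```

```bash
python3 - <<'E'
from h import *
print(delta(W(-50,0,70),tool(8.65)),telemetry.sense()['q'].round(2))
E
```

```text
[0.0001, -0.0024, 0.1105, 0.07, 0.02, -0.2] [ 0.03  0.51 -0.32  1.64  0.18  1.02 -1.78]
```

apply_moves --pt "0 -0.002 0.03 0 0 0 0.5" --pt "0 -0.002 0.06 0 0 0 0.5" --pt "0 -0.002 0.08 0 0 0 0.5" --pt "0 -0.002 0.095 0 0 0 0.5" --pt "0 -0.002 0.104 0 0 0 0.5" --pt "0 -0.002 0.11 0 0 0 0.5" --pt "0 -0.002 0.11 0 0 0 0.5" --pt "0 -0.002 0.11 0 0 0 0.5"

```text
time_s: 21.2
tcp_pos: [0.5906, 0.0869, 0.0711]
eef_rot: [0.997, 0.075, 0.001, 0.0]
force: [0.2, 0.0, -0.7]
opening: 0.0429
grasp_force: 0.0
```

```bash
python3 - <<'E'
from h import *
s=telemetry.sense();print((PR.inv().apply(s['tcp_pos']-PO)*1000).round(1),s['force'])
p=imaging.camera('scene');cv2.imwrite('pics/j.png',cv2.resize(p['color'][130:220,310:410],None,fx=6,fy=6,interpolation=2))
E
```

```text
[-49.1   1.7  71.1] [ 0.22598136  0.01202377 -0.7451469 ]
```

View pics/j.png

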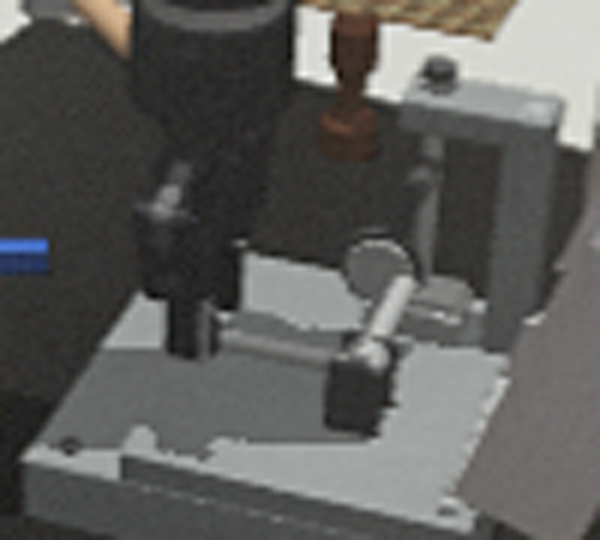

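The near finger is at pixel (190,330), hiding the knob on its lever axis. I'll close lightly.

apply_moves --pt "0 0.0015 0 0 0 0 0.4" --pt "0 0.0015 0 0 0 0 0.3" --pt "0 0.0015 0 0 0 0 0.1" --pt "0 0.0015 0 0 0 0 0.1" --pt "0 0.0015 0 0 0 0 0.1" --pt "0 0.0015 0 0 0 0 0.1" --newtons 27

```text
time_s: 21.85
tcp_pos: [0.5907, 0.0852, 0.0708]
eef_rot: [0.997, 0.075, 0.0, 0.0]
force: [-0.8, -3.3, 5.8]
opening: 0.0217
grasp_force: 26.4
```

```bash
python3 - <<'E'
from h import *
s=telemetry.sense();print((PR.inv().apply(s['tcp_pos']-PO)*1000).round(1),s['force'],s['opening'])
for th in np.linspace(0,1.25,13)[1:]: print((80*(1-np.cos(th))/1000).round(4),(-80*np.sin(th)/1000).round(4))
E
```

```text
[-49.2   0.   70.8] [-0.77080431 -3.34214485  5.81723852] 0.02169599482538095
0.0004 -0.0083
0.0017 -0.0165
0.0039 -0.0246
0.0068 -0.0324
0.0106 -0.0398
0.0151 -0.0468
0.0203 -0.0533
0.0262 -0.0592
0.0327 -0.0645
0.0396 -0.0691
0.047 -0.0729
0.0548 -0.0759
```

apply_moves --pt "0.0005 0 -0.0085 0 0 0 0.1" --pt "0.0015 0 -0.0165 0 0 0 0.1" --pt "0.004 0 -0.0245 0 0 0 0.1" --pt "0.007 0 -0.0325 0 0 0 0.1" --pt "0.0105 0 -0.04 0 0 0 0.1" --pt "0.015 0 -0.047 0 0 0 0.1" --pt "0.015 0 -0.047 0 0 0 0.1"

```text
time_s: 22.55
tcp_pos: [0.6039, 0.0876, 0.1184]
eef_rot: [0.997, 0.075, -0.002, 0.0]
force: [0.1, -0.9, 0.4]
opening: 0.011
grasp_force: 0.0
```

```bash
python3 - <<'E'
from h import *
s=telemetry.sense();print((PR.inv().apply(s['tcp_pos']-PO)*1000).round(1),s['force'],s['opening'],s['grasp_force'])
p=imaging.camera('scene');cv2.imwrite('pics/k.png',cv2.resize(p['color'][130:220,310:410],None,fx=6,fy=6,interpolation=2))
E
```

```text
[-35.8   0.4 118.4] [ 0.09613151 -0.92340991  0.41486495] 0.010988350884379324 0.0
```

View pics/k.png

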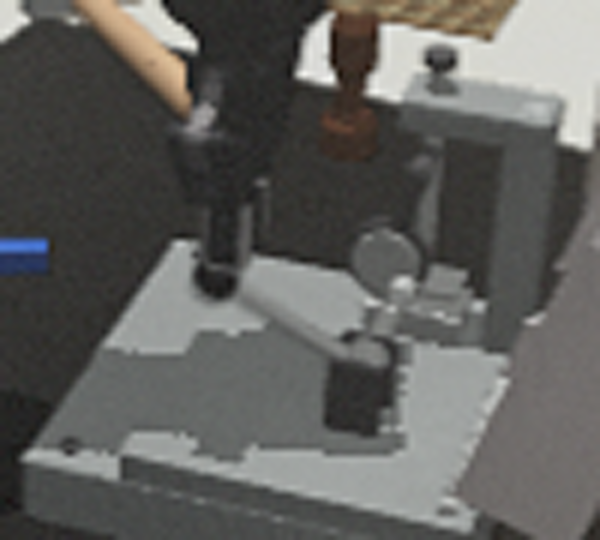

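```bash
python3 - <<'E'
from h import *
p=imaging.camera('scene')
print('now',proj(p,W(-35.8,0,118.4)),'seen tip near (348?,174)')
for y in(-12,-22,-30):
    for z in(60,65,70,75,80): print(y,z,((proj(p,W(-49,y,z))-[310,130])*6).round())
for t in imaging.place_of('lever_knob',p)[:2]: print(t['confidence'],(np.array(t['xy'])-[310,130])*6)
for th in(0,.2,.4,.6): print(th,((proj(p,W(30-80*np.cos(th),0,80+80*np.sin(th)))-[310,130])*6).round())
print(telemetry.sense())
E
```

```text
now [347.63458671 175.3287478 ] seen tip near (348?,174)
-12 60 [187. 383.]
-12 65 [188. 374.]
-12 70 [188. 366.]
-12 75 [188. 357.]
-12 80 [188. 348.]
-22 60 [180. 394.]
-22 65 [181. 385.]
-22 70 [181. 377.]
-22 75 [181. 368.]
-22 80 [182. 359.]
-30 60 [175. 403.]
-30 65 [175. 394.]
-30 70 [175. 386.]
-30 75 [176. 377.]
-30 80 [176. 368.]
0.58 [201.  341.4]
0 [195. 335.]
0.2 [199. 307.]
0.4 [209. 282.]
0.6 [226. 259.]
{'time_s': 22.7, 'q': array([ 0.00538973,  0.59235793, -0.30952085,  1.67833233,  0.21627386,
        0.90282943, -1.80845296]), 'joint_velocities': array([-0.00081317,  0.00280872,  0.00186983,  0.00131607,  0.00439257,
       -0.00808282,  0.00099554]), 'effort': array([ 4.78792358e-01, -6.33230424e+01, -3.25980306e+00, -2.10084236e+01,
        4.83851368e-02,  1.50783160e-01,  3.15610283e-03]), 'tcp_pos': array([0.60569032, 0.08965051, 0.11826254]), 'eef_rot': array([ 9.97141933e-01,  7.55409264e-02,  7.80318246e-04, -9.61636574e-04]), 'force': array([ 0.12355031, -0.06602534, -0.50826524]), 'moment': array([-0.00315534, -0.01318551, -0.02734188]), 'grasp_force': 0.0, 'opening': 0.008709001652974625}
```

The tips stood about 9 mm above the TCP reading, so only the top of the ball was held and it slipped. The lever is back at 0. I'll regrip about 9 mm lower.

```bash
python3 - <<'E'
from h import *
s=telemetry.sense();print((PR.inv().apply(s['tcp_pos']-PO)*1000).round(1),delta(W(-50,0,62),tool(8.65)))
E
```

```text
[-33.8   2.2 118.3] [-0.0163, 0.0023, 0.0562, -0.1, -0.1, 0.01]
```

apply_moves --pt "-0.008 0.001 0 0 0 0 0.3" --pt "-0.016 0.001 0 0 0 0 0.5" --pt "-0.016 0.001 0 0 0 0 0.5" --pt "-0.016 0.001 0 0 0 0 0.5" --pt "-0.016 0.001 0.02 0 0 0 0.5" --pt "-0.016 0.001 0.035 0 0 0 0.5" --pt "-0.016 0.001 0.046 0 0 0 0.5" --pt "-0.016 0.001 0.052 0 0 0 0.5" --pt "-0.016 0.001 0.056 0 0 0 0.5" --pt "-0.016 0.001 0.056 0 0 0 0.5" --pt "-0.016 0.001 0.056 0 0 0 0.5"

```text
time_s: 23.8
tcp_pos: [0.5899, 0.0847, 0.0618]
eef_rot: [0.997, 0.075, 0.0, -0.0]
force: [-0.2, -0.3, -0.7]
opening: 0.0425
grasp_force: 0.0
```

apply_moves --pt "0 0 0 0 0 0 0.4" --pt "0 0 0 0 0 0 0.35" --pt "0 0 0 0 0 0 0.2" --pt "0 0 0 0 0 0 0.2" --pt "0 0 0 0 0 0 0.2" --pt "0 0 0 0 0 0 0.2" --newtons 27

```text
time_s: 24.4
tcp_pos: [0.5897, 0.0849, 0.0617]
eef_rot: [0.997, 0.075, 0.0, -0.0]
force: [-0.8, 1.7, 4.3]
opening: 0.0221
grasp_force: 26.4
```

apply_moves --pt "0 0 -0.004 0 0 0 0.2" --pt "0.0005 0 -0.008 0 0 0 0.2" --pt "0.001 0 -0.012 0 0 0 0.2" --pt "0.001 0 -0.012 0 0 0 0.2"

```text
time_s: 24.8
tcp_pos: [0.5905, 0.085, 0.0737]
eef_rot: [0.997, 0.075, -0.0, -0.0]
force: [1.3, 2.3, -3.5]
opening: 0.0219
grasp_force: 26.6
```

```bash
cat >> h.py <<'E'
def knob():
    s=telemetry.sense();t=PR.inv().apply(s['tcp_pos']-PO)*1000
    print('tcp',t.round(1),'F',PR.inv().apply(s['force']).round(1),s['opening'].round(4),s['grasp_force'].round(1),'t',s['time_s'])
    for n in('scene','top'):
        p=imaging.camera(n)
        for q in imaging.place_of('lever_knob',p)[:1]:
            u=np.array(q['xy']);a=np.linspace(-.1,1.9,201);e=[np.linalg.norm(proj(p,W(30-80*np.cos(x),0,80+80*np.sin(x)))-u) for x in a];print(n,'knob',round(q['confidence'],2),u.round(1),'best angle',a[np.argmin(e)].round(2),np.min(e).round(1))
        # lever shaft points
        m=PR.inv().apply(cloud(p)[p['range_z']>0]-PO)*1000;k=m[(abs(m[:,1])<9)];r=np.hypot(k[:,0]-30,k[:,2]-80);k=k[(r>22)&(r<62)&(k[:,2]>74)&(k[:,0]<45)]
        if len(k)>3: print(n,'shaft',len(k),np.percentile(np.arctan2(k[:,2]-80,30-k[:,0]),[10,25,50,75,90]).round(2))
E
python3 -c "
from h import *
knob()"
```

```text
Traceback (most recent call last):
  File "h.py", line 37, in knob
    print('tcp',t.round(1),'F',PR.inv().apply(s['force']).round(1),s['opening'].round(4),s['grasp_force'].round(1),'t',s['time_s'])
                                                                   ^^^^^^^^^^^^^^^^^^
AttributeError: 'float' object has no attribute 'round'
```

apply_moves --pt "0.001 0 -0.0045 0 0 0 0.2" --pt "0.002 0 -0.0085 0 0 0 0.2" --pt "0.003 0 -0.0125 0 0 0 0.2" --pt "0.0045 0 -0.0165 0 0 0 0.2" --pt "0.006 0 -0.0205 0 0 0 0.2" --pt "0.006 0 -0.0205 0 0 0 0.2"

```text
time_s: 25.4
tcp_pos: [0.5966, 0.0859, 0.0945]
eef_rot: [0.997, 0.075, 0.0, -0.0]
force: [-0.4, 3.5, -4.1]
opening: 0.0219
grasp_force: 26.6
```

```bash
sed -i "s/s\['opening'\].round(4),s\['grasp_force'\].round(1)/s['opening'],s['grasp_force']/" h.py; python3 -c "
from h import *
knob()"
```

```text
tcp [-43.3  -0.2  94.5] F [ 0.2  3.5 -4.1] 0.021919948189320096 26.619853377342224 t 25.4
scene knob 0.74 [344.3 178.6] best angle 0.33 0.2
scene shaft 53 [0.4  0.45 0.51 0.57 0.62]
```

apply_moves --pt "0.003 0 -0.0055 0 0 0 0.2" --pt "0.005 0 -0.009 0 0 0 0.2" --pt "0.007 0 -0.0125 0 0 0 0.2" --pt "0.0095 0 -0.016 0 0 0 0.2" --pt "0.012 0 -0.019 0 0 0 0.2" --pt "0.0145 0 -0.022 0 0 0 0.2" --pt "0.0175 0 -0.025 0 0 0 0.2" --pt "0.0205 0 -0.0275 0 0 0 0.2" --pt "0.0235 0 -0.03 0 0 0 0.2" --pt "0.027 0 -0.0325 0 0 0 0.2" --pt "0.03 0 -0.0345 0 0 0 0.2" --pt "0.03 0 -0.0345 0 0 0 0.2"

```text
time_s: 26.8
tcp_pos: [0.6262, 0.0903, 0.1287]
eef_rot: [0.997, 0.075, -0.0, -0.0]
force: [-2.9, 4.4, -2.9]
opening: 0.022
grasp_force: 26.8
```

```bash
python3 -c "
from h import *
knob()"
```

```text
tcp [-13.4  -0.3 128.7] F [-2.2  4.8 -2.9] 0.021992336961462276 26.762762367725372 t 26.8
scene knob 0.6 [353.7 170.9] best angle 0.87 1.9
scene shaft 48 [0.92 0.96 1.02 1.06 1.12]
```

apply_moves --pt "0.003 0 -0.002 0 0 0 0.2" --pt "0.0055 0 -0.0035 0 0 0 0.2" --pt "0.0085 0 -0.005 0 0 0 0.2" --pt "0.011 0 -0.0065 0 0 0 0.2" --pt "0.0145 0 -0.0078 0 0 0 0.2" --pt "0.018 0 -0.009 0 0 0 0.2" --pt "0.018 0 -0.009 0 0 0 0.2" --pt "0.018 0 -0.009 0 0 0 0.2" --pt "0.018 0 -0.009 0 0 0 0.2"

```text
time_s: 27.9
tcp_pos: [0.6433, 0.0929, 0.1374]
eef_rot: [0.997, 0.075, -0.001, 0.0]
force: [-3.7, 4.8, -2.8]
opening: 0.0215
grasp_force: 26.9
```

```bash
python3 - <<'E'
from h import *
knob();s=telemetry.sense();t=PR.inv().apply(s['tcp_pos']-PO)*1000;d=t-[-50.3,0,61.7];print(d,np.arctan2(d[2],80-d[0]),np.hypot(d[2],80-d[0]))
for n in('scene','top'):
    p=imaging.camera(n);m=PR.inv().apply(cloud(p)[p['range_z']>0]-PO)*1000
    k=m[(abs(m[:,1])<14)&(m[:,0]<40)&(m[:,2]>92)&(np.hypot(m[:,0]-30,m[:,2]-80)<64)&(m[:,0]>-15)]
    print(n,len(k))
    for z in range(92,140,8):
        q=k[(k[:,2]>=z)&(k[:,2]<z+8)]
        if len(q):print(z+4,len(q),q[:,0].mean().round(1),np.ptp(q[:,0]).round(1),'y',q[:,1].mean().round(1),'nominal',(30-(z-76)/np.tan(1.25)).round(1))
E
```

```text
tcp [  3.9  -0.3 137.4] F [-2.9  5.3 -2.8] 0.02149245680302659 26.890088617801666 t 27.9
scene knob 0.67 [369.9 192. ] best angle 1.9 24.6
scene shaft 45 [1.1  1.17 1.22 1.26 1.3 ]
[54.18472188 -0.29165634 75.68772823] 1.2420935084987632 79.96912397382756
scene 68
96 18 29.0 19.9 y -1.4 nominal 24.7
104 10 23.0 12.5 y -1.6 nominal 22.0
112 12 18.4 10.9 y -2.8 nominal 19.4
120 11 15.5 12.7 y -0.8 nominal 16.7
128 10 10.3 8.7 y -1.9 nominal 14.1
136 7 7.7 8.7 y -2.5 nominal 11.4
top 0
```

```bash
python3 - <<'E'
from h import *
M=[];Cc=[]
for i in range(8):
    p=imaging.camera('scene');M.append(p['range_z'].copy());Cc.append(p['color'].astype(float))
p['range_z']=np.median(M,0).astype(np.float32);np.savez('avg.npz',z=p['range_z'],c=np.mean(Cc,0))
m=PR.inv().apply(cloud(p).reshape(-1,3)-PO)*1000;m=m[p['range_z'].ravel()>0]
f=m[(m[:,2]>6)&(m[:,2]<32)&(m[:,1]<-60)&(m[:,1]>-80)&(abs(m[:,0])<140)];print('foot side x',np.percentile(f[:,0],[0,1,99,100]).round(1),'y',np.median(f[:,1]).round(1),np.polyfit(f[:,0],f[:,1],1))
f=m[(abs(m[:,1]-115)<14)&(m[:,2]>150)&(m[:,2]<185)&(m[:,0]>-20)&(m[:,0]<110)];print('col x',np.percentile(f[:,0],[1,99]).round(1),'top z',np.percentile(f[:,2],[50,80]).round(1),len(f))
f=m[(m[:,1]<-55)&(m[:,1]>-68)&(m[:,0]>-50)&(m[:,0]<80)&(m[:,2]>45)];print('deck z',np.median(f[:,2]))
f=m[(m[:,1]<-66)&(m[:,1]>-75)&(m[:,0]>-105)&(m[:,0]<-70)&(m[:,2]>34)];print('ledge z',np.median(f[:,2]))
f=m[(abs(m[:,1])<12)&(np.hypot(m[:,0]-30,m[:,2]-80)>20)&(np.hypot(m[:,0]-30,m[:,2]-80)<66)&(m[:,2]>95)&(m[:,0]>-20)&(m[:,0]<34)]
d=f[:,[0,2]];print(len(f),'mean',f.mean(0))
w,V=np.linalg.eigh(np.cov(d.T));v=V[:,1]*np.sign(V[1,1]);print('slope',np.arctan2(v[1],-v[0]),'eig sd',np.sqrt(w),'pivot angle',np.arctan2(d[:,1].mean()-80,30-d[:,0].mean()))
for r0 in range(20,66,6):
    r=np.hypot(d[:,0]-30,d[:,1]-80);k=(r>=r0)&(r<r0+6)
    if k.any():print(r0,k.sum(),np.arctan2(d[k,1]-80,30-d[k,0]).mean().round(3),f[k,1].mean().round(1))
f=m[(np.hypot(m[:,0]-45,m[:,1]-115)<60)&(m[:,2]>176)&(m[:,2]<230)&(m[:,1]>80)];print('bar top',len(f),np.percentile(f,[50,95],axis=0).round(1).tolist())
E
```

```text
foot side x [-112.1 -111.3  100.7  101.5] y -68.1 [ 4.12876576e-04 -6.80220920e+01]
col x [18.3 91.4] top z [173.8 174.3] 129
deck z 233.2106261890058
ledge z 36.8399724573849
52 mean [ 15.64720161  -1.77331699 118.206819  ]
slope 1.1126433099519426 eig sd [ 2.67150857 12.55746957] pivot angle 1.2114465839929107
20 8 1.307 -1.5
26 7 1.23 -1.6
32 7 1.215 -1.7
38 8 1.225 -1.7
44 7 1.194 -1.8
50 8 1.186 -1.6
56 6 1.201 -2.3
62 1 1.127 -3.6
bar top 40 [[32.4, 110.8, 195.2], [39.0, 119.7, 199.2]]
```

```bash
python3 - <<'E'
from h import *
p=imaging.camera('scene');A=np.load('avg.npz');p['range_z']=A['z'];g=A['c'].mean(2)
m=PR.inv().apply(cloud(p).reshape(-1,3)-PO)*1000-[2.2,1.9,0.5];m=m.reshape(400,640,3)
sh=np.array([2.2,1.9,.5])
P=lambda th,r: proj(p,W(*(np.array([30-r*np.cos(th),0,80+r*np.sin(th)])+sh)))
for r in(0,30,60,80): print(r,[P(t,r).round(1).tolist() for t in(1.05,1.15,1.25,1.35)])
a=P(1.2,70);b=P(1.2,10);v0,v1=int(a[1]),int(b[1]);u0=int(min(a[0],b[0]))-9
print('cols',u0,u0+24)
for v in range(v0,v1+1):
    print(v,' '.join('%3d'%x for x in g[v,u0:u0+26]),'|',''.join('#' if abs(y)<14 else '.' for y in m[v,u0:u0+26,1]))
E
```

```text
0 [[370.4, 191.1], [370.4, 191.1], [370.4, 191.1], [370.4, 191.1]]
30 [[365.9, 182.3], [366.8, 182.0], [367.8, 181.9], [368.8, 181.9]]
60 [[361.2, 173.2], [363.1, 172.8], [365.2, 172.5], [367.2, 172.3]]
80 [[358.1, 167.1], [360.6, 166.4], [363.4, 166.0], [366.1, 165.8]]
cols 354 378
169  51  51  50  56  49  42  42  42  39  61  93  82  48  52  51  51  51  48  72  97  92  96  94  91  90  94 | ..........................
170  53  51  58  65  45  37  40  39  37  60  87  66  49  49  51  52  52  56  78  92  90  91  93  92  88  90 | ..........................
171  47  49  57  73  72  56  47  44  38  64  89  71  49  51  50  49  49  67  94  92  91  92  94  93  90  88 | ..........................
172  64  42  43  48  63  78  82  89  89  90  81  57  50  50  51  49  49  67  95  91  90  90  93  93  93  90 | ..........................
173 166 159 137 127  84  65  55  87  99 107  96  46  48  50  50  50  49  68  95  93  91  92  93  93  93  90 | .......####...............
174 160 161 162 163 162 164 153 109  92 108 105  66  43  45  46  48  48  56  79  93  91  91  92  92  91  91 | ........###..........
[... 1223 characters left out ...]
####...........
184 159 158 158 158 157 157 158 157 157 159 149 104  88 104 122 143 132  94 122 130 126 109  85  88  88  88 | ............####..........
185 158 158 158 158 159 159 158 158 157 158 159 146  93  96 110 107  90 100 118 130 120 101  87  87  88  85 | ............####..........
186 161 162 161 160 160 160 159 158 157 158 160 152 105  90 106 109 100 100  70  65  72 100 149 151 130  87 | .............########.....
187 151 125 166 164 165 165 164 163 163 163 164 166 150  84 100 111 117 127 121  95  45  55  82 104 120 147 | .............##########...
188 102  99 103 103 104 104 105 104 104 102 104 105  97  75  96 113 122 125 125 117  86  47  76 103 128 166 | .............##########...
```

The shaft edges in the image put the lever near 1.15, about 0.1 behind the TCP-based angle, so the ball has crept in the pads. I'll firm the grip to 30 N and nudge the lever on.

apply_moves --pt "0 0 0 0 0 0 0.2" --pt "0.002 0 -0.001 0 0 0 0.2" --pt "0.004 0 -0.0016 0 0 0 0.2" --pt "0.006 0 -0.0023 0 0 0 0.2" --pt "0.008 0 -0.003 0 0 0 0.2" --pt "0.008 0 -0.003 0 0 0 0.2" --pt "0.008 0 -0.003 0 0 0 0.2" --newtons 30

```text
time_s: 29.35
tcp_pos: [0.6512, 0.0941, 0.1399]
eef_rot: [0.997, 0.075, -0.001, -0.0]
force: [-2.6, 5.0, -6.4]
opening: 0.0213
grasp_force: 30.1
```

```bash
cat > sh.py <<'E'
from h import *
def shaft(n=8):
    G=[]
    for i in range(n):
        p=imaging.camera('scene');G.append(p['color'].astype(float))
    g=np.mean(G,0).mean(2);s=telemetry.sense();t=PR.inv().apply(s['tcp_pos']-PO)*1000
    print('t',s['time_s'],'tcp',t.round(1),'F',PR.inv().apply(s['force']).round(1),s['opening'],s['grasp_force'])
    L=[]
    for v in range(174,187):
        row=g[v,355:385];w=np.where((row[:-1]>=122)&(row[1:]<122))[0]
        if len(w): i=w[0];L.append((v,355+i+(row[i]-122)/(row[i]-row[i+1])))
    L=np.array(L);print(L[:,1].round(1).tolist())
    k=np.polyfit(L[:,0],L[:,1],1);res=L[:,1]-np.polyval(k,L[:,0]);ok=abs(res)<.8;k=np.polyfit(L[ok,0],L[ok,1],1)
    sh=np.array([2.2,1.9,.5]);P=lambda th,r:proj(p,W(*(np.array([30-r*np.cos(th),0,80+r*np.sin(th)])+sh)))
    A=np.arange(.9,1.5,.01);S=[(lambda a,b:(a[0]-b[0])/(a[1]-b[1]))(P(x,25),P(x,62)) for x in A]
    print('slope',k[0].round(3),'angle',np.interp(-k[0],-np.array(S),A).round(3),'edge at 180',np.polyval(k,180).round(2),'axis pred at 180:',[(x,round(P(x,36)[0]+(180-P(x,36)[1])*np.interp(x,A,S),2)) for x in(1.05,1.15,1.25,1.35)])
    return g
E
python3 -c "
from sh import *
g=np.load('avg.npz')['c'].mean(2)
shaft()"
```

```text
t 29.75 tcp [ 11.9  -0.3 139.9] F [-1.9  5.2 -5.9] 0.021228106883430024 30.08588880300522
[362.0, 362.7, 363.4, 363.5, 363.7, 364.4, 364.5, 364.7, 365.1, 365.4, 365.7, 366.1, 366.4]
slope 0.334 angle 1.203 edge at 180 364.42 axis pred at 180: [(1.05, np.float64(364.68)), (1.15, np.float64(366.0)), (1.25, np.float64(367.27)), (1.35, np.float64(368.52))]
```

apply_moves --pt "0.0015 0 0 0 0 0 0.2" --pt "0.003 0 0 0 0 0 0.2" --pt "0.0045 0 0 0 0 0 0.2" --pt "0.0045 0 0 0 0 0 0.2" --pt "0.0045 0 0 0 0 0 0.2"

```text
time_s: 30.25
tcp_pos: [0.6557, 0.0947, 0.1406]
eef_rot: [0.997, 0.075, -0.001, -0.0]
force: [-4.1, 3.7, -1.8]
opening: 0.0212
grasp_force: 29.3
```

```bash
python3 -c "
from sh import *
shaft(16)"
```

```text
t 31.05 tcp [ 16.4  -0.3 140.7] F [-3.2  4.9 -1.8] 0.02075164467055729 29.33466374874115
[362.1, 363.8, 363.6, 364.4, 364.5, 364.7, 365.0, 365.4, 365.7, 365.7, 366.4, 366.5, 366.4]
slope 0.274 angle 1.255 edge at 180 365.03 axis pred at 180: [(1.05, np.float64(364.68)), (1.15, np.float64(366.0)), (1.25, np.float64(367.27)), (1.35, np.float64(368.52))]
```

apply_moves --pt "0 0 0 0 0 0 0.2" --pt "0 0 0 0 0 0 0.2" --pt "0 0 0 0 0 0 0.2" --pt "0 0 0 0 0 0 0.2" --pt "0 0 0 0 0 0 0.2" --pt "0 0 0 0 0 0 0.2" --pt "0 0 0 0 0 0 0.2" --pt "0 0 0 0 0 0 0.2"

```text
time_s: 31.85
tcp_pos: [0.6557, 0.0947, 0.1407]
eef_rot: [0.997, 0.075, -0.001, -0.0]
force: [-4.3, 4.8, -1.0]
opening: 0.0213
grasp_force: 29.3
```

```bash
python3 -c "
from sh import *
shaft(12)
for n in ('scene','top'):
    p=imaging.camera(n);C=cloud(p)
    for q in ['blade','thread_cone','glue_jar','rivet_tray','brass_ring','hammer','burnisher','paint_can']:
        for t in imaging.trace(q,p)[:3]:
            m=t['mask']&(p['range_z']>0)
            if t['confidence']>.45: print(n,q,round(t['confidence'],2),np.median(C[m],0).round(3))
"
```

```text
t 32.45 tcp [ 16.4  -0.3 140.6] F [-3.2  4.2 -2. ] 0.021192040905785133 29.336307048797607
[362.1, 363.8, 363.6, 364.4, 364.5, 364.7, 365.0, 365.4, 365.7, 365.6, 366.4, 366.5, 366.4]
slope 0.274 angle 1.256 edge at 180 365.03 axis pred at 180: [(1.05, np.float64(364.68)), (1.15, np.float64(366.0)), (1.25, np.float64(367.27)), (1.35, np.float64(368.52))]
scene blade 0.8 [ 0.444 -0.297  0.015]
scene blade 0.77 [ 0.529 -0.156  0.012]
scene blade 0.54 [0.786 0.065 0.152]
scene thread_cone 0.71 [ 0.731 -0.198  0.048]
scene glue_jar 0.82 [ 0.687 -0.316  0.052]
scene rivet_tray 0.65 [ 0.656 -0.45   0.008]
scene brass_ring 0.52 [0.663 0.155 0.093]
scene hammer 0.6 [0.34  0.464 0.023]
scene paint_can 0.7 [0.708 0.416 0.094]
scene paint_can 0.63 [0.328 0.473 0.023]
top blade 0.86 [ 0.453 -0.287  0.018]
top blade 0.73 [0.377 0.182 0.014]
top thread_cone 0.76 [ 0.708 -0.178  0.04 ]
top thread_cone 0.69 [ 0.443 -0.29   0.019]
top glue_jar 0.66 [0.649 0.203 0.084]
top glue_jar 0.55 [ 0.669 -0.296  0.067]
top rivet_tray 0.83 [ 0.658 -0.453  0.006]
top hammer 0.65 [0.329 0.475 0.024]
top hammer 0.63 [0.692 0.426 0.097]
top burnisher 0.56 [0.511 0.419 0.031]
top paint_can 0.71 [0.691 0.426 0.097]
```

The lever is steady at about 1.25 rad, and the bystanders I could detect are unmoved. Handing in.

```bash
python3 -c "
from rig import workorder
print(workorder.sign_off())"
```

```text
the job is handed in; nothing more can be done
None
```

I handed the job in: the hood is levered back past upright (about 1.8 rad), the blade lies flat in its original spot clear of the press, and the gripper holds the cam lever steady at about 1.25 rad. The first grip on the knob slipped and the lever sprang back before I regripped. The sign-off gave no verdict.

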